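# Load the slide-out canister tray

## Robot

A 7-joint arm with a two-finger parallel gripper is mounted at the origin on the work surface. World frame = base frame: x ahead of the robot, y to its left, z up, the work surface at z = 0. Lengths are in m, angles in rad, forces in N, time in s.
With the tool pointing down it reaches from about 0.425 to 0.95 m from the base axis. Payload 4.7 kg.
Tool frame: the origin (TCP) lies on the centre line of the jaws, within the pads' length; the fingertips stand 19 mm ahead of it and the grasp point (between the pads) is the TCP (env.nose_length is the distance from the TCP to the fingertips, in m); z points along the fingers, y is the line along which they close (so a half turn about z gives the same grasp; the last joint's range is limited). The gripper opens to 87 mm and grips with 3 to 60 N. Pads are 19 mm wide; open, the fingers measure 117 mm over their backs; the gripper's body (75 mm by 190 mm) begins 51 mm behind the grasp point.
Start: joints at [-1.3, 0.469, -0.049, 1.532, 0.024, 1.141, -0.082], TCP at [0.199, 0.645, 0.202] pointing down, gripper open.
Joint ranges: [-2.59, 2.59], [-0.33, 1.99], [-1.39, 1.29], [0.1, 2.45], [-1.04, 4.18], [0.21, 1.99], [-2.66, 2.66]. Speed limits (rad/s): [2.57, 2.57, 3.14, 3.14, 3.14, 3.14, 3.14].

## Interface

Orientations are given as a rotation vector (axis times angle).
In Python, from rig import env, gripper_to, solver, eyes, close_job gives the robot as it stands. Calls block until the motion is done:
- env.move_ptp(position, orientation): joint-space move of the TCP to a pose.
- env.line_to(position, attitude=None, speed=0.15, contact_N=None): straight line of the TCP; attitude=None keeps the orientation; speed is the mean speed in m/s. With contact_N (N) it stops when the force on the tool has changed by that much, and returns True; else False.
- env.set_joints(angles): joint-space move.
- gripper_to(opening): finger opening in m; the grip force is fixed at half the most; returns when the fingers have stopped.
- env.wait(seconds).
- solver.ik(position, orientation): joint angles nearest the present ones, or None.
- env.read_state(): the state.
- eyes.grab_frame(name): name is "side" or "top"; returns a dict with "pixels" (384x512x3 uint8, blue, green, red), "mtx" (3x3 intrinsics, pixels), "k1" (the pictures are not rectified: a ray, as slopes to the right and down, at radius r is drawn at 1 + k1 r^2 times it, then the intrinsics apply), "rvec" (rotation vector, rad) and "tvec" (3), from world to camera coordinates, as OpenCV has them. Camera axes: x right, y down, z forward; pixel columns grow to the right and rows downward; lengths in m; the calibration is good to about 2 mm. A picture is of the moment at which its call begins. There is no depth.
A pose or a line that the arm cannot do raises env.IKError and nothing moves.
- close_job(): hands the job in; it is judged then, once.
The state is a dict: "time": time; "q": joint angles; "qd": joint speeds; "effort": joint torques, N m; "tcp_pos": TCP position; "ee_rot": TCP orientation; "force": force on the tool from outside, world axes, zero at the start; "moment": the same for the moment, N m; "finger_gap": finger opening in m; "finger_force": force on a finger pad.
Only numpy, scipy, OpenCV 4.12 (cv2) and the standard library are available. Lean on these libraries where they do the work, as an engineer would, in place of code of your own. Each camera call takes 0.05 s, during which the arm holds its last target. There are 200 camera calls.

## Task

Pull the sliding tray out by its handle to its front stop, take the misplaced amber jar off it and stand that upright in the crate, stand every black storage canister from the crate upright in the tray, each in a compartment of its own, and press every canister's lid fully down. Only then push the loaded tray all the way back to its rear stop. Leave the packet standing in the crate and do not disturb the other things on the worktop.

Things in the scene. Friction and masses are not known exactly. Their poses are not given: they have to be found in the camera images.
- tray (a joint): The sliding tray's travel in m: 0 = pushed home against its rear stop, 0.16 = pulled out to its front stop. It slides level along the tray's own x axis (out = towards -x of point tray_mid, roughly towards the robot), with about 3 N of friction, and stays where it is left.
- tray_mid (a point): Centre of the sliding tray's floor (upper face, 20 mm above the worktop); axes: x to the rear stop, y to the tray's left, z up. The tray is 214 x 214 mm, white floor with a pale wood rim and a cross of dividers (all 5 mm thick, 14 mm high above the floor) making four compartments 99 x 99 mm each, centred at x, y = +-53.5 mm from here.
- slide_unit: Dark base plate with two rails under the tray and a 55 mm high back stop, 400 x 226 mm, fixed to the worktop, left or right of the robot's middle, turned up to 0.15 rad. Same axes as the tray; origin on the worktop, 40 mm in front (-x) of the tray's centre when the tray is fully out, 200 mm in front when it is home.
- tray_grip (a point): Middle of the tray's steel handle bar: a level bar 14 mm thick and 110 mm long, along the tray's y, 150 mm in front (-x) of the tray's centre and 43 mm in front of its rim, 84 mm above the worktop, on two 10 mm posts at its ends, so it can be pinched from above with fingers closing along the tray's x. Moves with the tray.
- crate: Fixed wooden crate, open at the top, 335 (x) x 235 (y) mm, walls 7 mm thick and 45 mm high, floor 7 mm thick. Origin under its centre on the worktop. On the other side of the middle from the tray, turned up to 0.15 rad.
- jar: Amber glass jar with yellow cap, 62 mm across, 85 mm tall, standing in the front right compartment of the tray (handle end = front) at the start; it belongs upright in the crate. 350 g. Origin: centre of its underside.
- packet: Green and brown cardboard packet, 50 x 50 x 85 mm, standing in the crate. Not to be moved out. Origin: centre of its underside.
- spatula: Kitchen spatula, 250 mm long along its x, lying on the worktop near the middle. Bystander.
- beaker: Blue beaker, 68 mm across, 90 mm tall, on the worktop. Bystander.
- bowl: White bowl, 140 mm across, 50 mm tall, on the worktop. Bystander.
- mill: Dark wooden pepper mill, 130 mm tall, 52 mm across, on the worktop. Bystander.
- oil: Green glass oil bottle, 60 mm across, 200 mm tall, on the worktop. Bystander.
- board: Small pale wooden board lying flat, 220 x 160 x 18 mm, on the worktop. Bystander.
- can0: Black round storage canister with a silver band and a steel push-down lid, 62 mm across; the black body is 78 mm tall (grip it below that), lid top 104 mm above its underside when fully up and 92 mm when fully down. 330 g. Origin: centre of its underside; z up through the lid. Starts standing in the crate. Two to four of the four canisters are present.
- lid0 (a joint): How far canister can0's lid is pressed, in m: 0 = fully up, 0.012 = fully down (pressed home). A lid that is up shows a red seal ring. It needs a push of about 6 to 7 N straight down and stays where it is left. Lid top is 0.104 m minus this above the canister's underside; the lid is a 50 mm disc.
- can1: Black round storage canister with a silver band and a steel push-down lid, 62 mm across; the black body is 78 mm tall (grip it below that), lid top 104 mm above its underside when fully up and 92 mm when fully down. 330 g. Origin: centre of its underside; z up through the lid. Starts standing in the crate. Two to four of the four canisters are present.
- lid1 (a joint): How far canister can1's lid is pressed, in m: 0 = fully up, 0.012 = fully down (pressed home). A lid that is up shows a red seal ring. It needs a push of about 6 to 7 N straight down and stays where it is left. Lid top is 0.104 m minus this above the canister's underside; the lid is a 50 mm disc.
- can2: Black round storage canister with a silver band and a steel push-down lid, 62 mm across; the black body is 78 mm tall (grip it below that), lid top 104 mm above its underside when fully up and 92 mm when fully down. 330 g. Origin: centre of its underside; z up through the lid. Starts standing in the crate. Two to four of the four canisters are present.
- lid2 (a joint): How far canister can2's lid is pressed, in m: 0 = fully up, 0.012 = fully down (pressed home). A lid that is up shows a red seal ring. It needs a push of about 6 to 7 N straight down and stays where it is left. Lid top is 0.104 m minus this above the canister's underside; the lid is a 50 mm disc.
- can3: Black round storage canister with a silver band and a steel push-down lid, 62 mm across; the black body is 78 mm tall (grip it below that), lid top 104 mm above its underside when fully up and 92 mm when fully down. 330 g. Origin: centre of its underside; z up through the lid. Starts standing in the crate. Two to four of the four canisters are present.
- lid3 (a joint): How far canister can3's lid is pressed, in m: 0 = fully up, 0.012 = fully down (pressed home). A lid that is up shows a red seal ring. It needs a push of about 6 to 7 N straight down and stays where it is left. Lid top is 0.104 m minus this above the canister's underside; the lid is a 50 mm disc.

How it is judged:
On the way, in this order (a step that is already met when the one before it is completed fails the run):
1. the tray is pulled out to its front stop (value of joint tray above 0.154 m), for 0.2 s.
2. every canister stands upright in a tray compartment with its lid fully down, and the jar stands in the crate (x of jar in the frame of crate between -0.15 and 0.15 m and y of jar in the frame of crate between -0.1 and 0.1 m and z of jar in the frame of crate below 0.013 m and angle between each of jar, can0, can1, can2, can3's own z axis and vertical below 0.1 rad and x of can0 in the frame of tray_mid between -0.1 and 0.1 m and y of can0 in the frame of tray_mid between -0.1 and 0.1 m and z of can0 in the frame of tray_mid between -0.008 and 0.008 m and value of joint each of lid0, lid1, lid2, lid3 above 0.01 m and x of can1 in the frame of tray_mid between -0.1 and 0.1 m and y of can1 in the frame of tray_mid between -0.1 and 0.1 m and z of can1 in the frame of tray_mid between -0.008 and 0.008 m and x of can2 in the frame of tray_mid between -0.1 and 0.1 m and y of can2 in the frame of tray_mid between -0.1 and 0.1 m and z of can2 in the frame of tray_mid between -0.008 and 0.008 m and x of can3 in the frame of tray_mid between -0.1 and 0.1 m and y of can3 in the frame of tray_mid between -0.1 and 0.1 m and z of can3 in the frame of tray_mid between -0.008 and 0.008 m), for 0.2 s.
3. the loaded tray is pushed home to its rear stop (value of joint tray below 0.005 m), for 0.2 s.
At the end, for the whole second after the job is handed in: The tray is within 5 mm of its rear stop; every canister present stands upright (within 0.1 rad) on the floor of the tray, each in its compartment, with its lid pressed to within 2 mm of fully down; the jar stands upright (within 0.1 rad) on the floor of the crate (all of step 2 and value of joint tray below 0.005 m); the robot touches nothing.
It fails at once if a bystander on the worktop is shoved more than 5 cm (distance of any of spatula, beaker, bowl, mill, oil, board from where it was at the start of the episode above 0.05 m).
It fails at once if the packet is knocked over or taken out of the crate (angle between packet's own z axis and vertical above 0.7 rad or height (world z) of packet above 0.06 m).
Of can0, can1, can2, can3 only 2 to 4 are there at a start; the rules pass over those that are not, and their reading is None.
At some moment in a run one of can0, can1, can2, can3 may be knocked a few centimetres aside while the robot is not near it.
It also fails if it takes over 210 s, if anything falls off the work surface, if the arm or the gripper's body presses on something with over 40 N, if the wrist force passes 120 N, or if a joint passes its speed limit or range.

## Working session

There is one attempt and no reset: what is moved stays moved. The work goes in short steps, each a Python script; the robot and the scene stay as the last script left them, time stands still between calls to the robot, and variables do not carry over. Pictures are saved under pics/ and viewed, at most 14 in all, crops included, and the job is handed in when it is done.

```bash
ls; mkdir -p pics; python3 - <<'E'
from rig import env,eyes
import cv2,numpy as np
for n in("top","side"):
    f=eyes.grab_frame(n); cv2.imwrite(f"pics/{n}0.png",f["pixels"])
    R=cv2.Rodrigues(np.array(f["rvec"],float))[0]
    print(n,np.array(f["mtx"]).round(1).tolist(),f["k1"],(-R.T@np.array(f["tvec"]).ravel()).round(3),R.round(2).tolist())
s=env.read_state();print(s["time"],s["tcp_pos"],s["ee_rot"],s["finger_gap"])
E
```

```text
pics
top [[494.1, 0.0, 247.2], [0.0, 494.1, 185.6], [0.0, 0.0, 1.0]] 0.0024981581985606704 [0.429 0.009 1.707] [[0.02, -1.0, -0.01], [-1.0, -0.02, -0.07], [0.07, 0.01, -1.0]]
side [[386.4, 0.0, 261.3], [0.0, 386.4, 188.2], [0.0, 0.0, 1.0]] 0.036203004583814494 [-0.2   -0.817  0.772] [[0.74, -0.67, -0.01], [-0.36, -0.39, -0.85], [0.57, 0.63, -0.53]]
0.1 [0.19917785 0.6443743  0.20150851] [-4.69048277e-01 -3.10621075e+00  2.66537333e-03] 0.08699008511516013
```

View pics/top0.png

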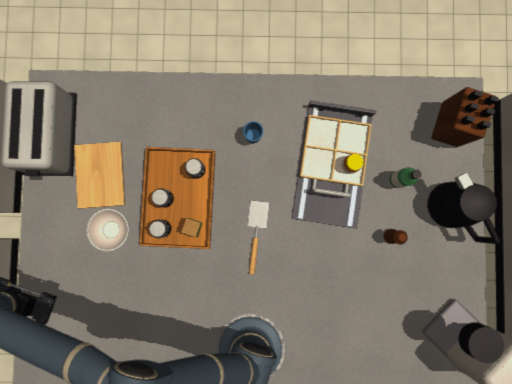

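View pics/side0.png

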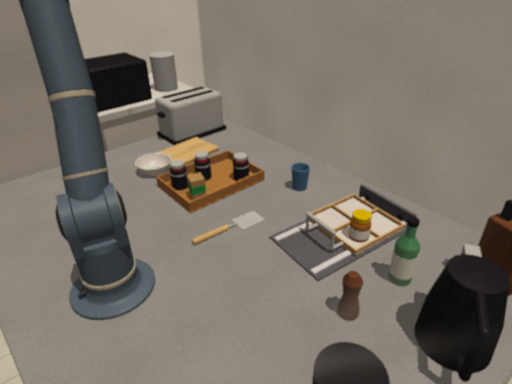

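The top view shows three canisters at about (194,168), (161,198) and (159,229), and the packet at (190,228). The tray is centred near (336,150), with its handle near (331,191) and the jar at (355,162). The side view shows the same items. Next I'll zoom in.

```bash
cat > h.py <<'E'
import cv2,numpy as np
from rig import env,gripper_to,solver,eyes,close_job
def cam(n):
    f=eyes.grab_frame(n); f["R"]=cv2.Rodrigues(np.array(f["rvec"],float))[0]
    f["t"]=np.array(f["tvec"],float).ravel(); f["C"]=-f["R"].T@f["t"]; return f
def rays(f,uv):
    p=cv2.undistortPoints(np.array(uv,float).reshape(-1,1,2),np.array(f["mtx"],float),np.array([f["k1"],0,0,0.])).reshape(-1,2)
    return np.c_[p,np.ones(len(p))]@f["R"]
def onplane(f,uv,z):
    d=rays(f,uv); return f["C"]+d*((z-f["C"][2])/d[:,2])[:,None]
def proj(f,X):
    return cv2.projectPoints(np.array(X,float).reshape(-1,1,3),np.array(f["rvec"],float),f["t"],np.array(f["mtx"],float),np.array([f["k1"],0,0,0.]))[0].reshape(-1,2)
def tri(f,a,g,b):
    d=rays(f,[a])[0];e=rays(g,[b])[0]
    s=np.linalg.lstsq(np.c_[d,-e],g["C"]-f["C"],rcond=None)[0]
    P,Q=f["C"]+s[0]*d,g["C"]+s[1]*e; return (P+Q)/2,np.linalg.norm(P-Q)
def blobs(m,amin=15):
    n,l,st,c=cv2.connectedComponentsWithStats(m.astype(np.uint8)); return [(c[i],st[i]) for i in range(1,n) if st[i,4]>=amin]
E
python3 - <<'E'
import cv2,numpy as np
t=cv2.imread("pics/top0.png");s=cv2.imread("pics/side0.png")
r=lambda im,k:cv2.resize(im,None,fx=k,fy=k,interpolation=cv2.INTER_NEAREST)
A=r(t[140:255,135:220],3.4);B=r(t[95:230,290:380],2.9)
C=r(s[140:215,150:275],3);D=r(s[175:285,265:420],2.5)
def pad(a,h,w):
    o=np.zeros((h,w,3),np.uint8);o[:a.shape[0],:a.shape[1]]=a[:h,:w];return o
cv2.imwrite("pics/m1.png",np.vstack([np.hstack([pad(A,392,390),pad(B,392,390)])[:392],np.hstack([pad(C,205,390),pad(D,205,390)])]))
E
```

```text
(no output)
```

View pics/m1.png

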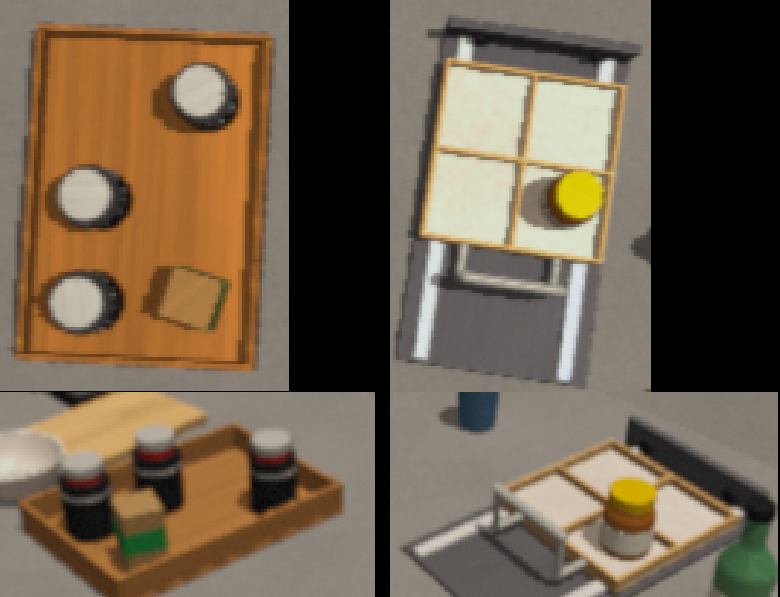

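All three canisters have their lids up, with red rings showing. The tray is near home with the jar in its front right compartment. The handle bar is centred at about top pixel (332,193). Next I'll measure positions.

```bash
cat > meas.py <<'E'
from h import *
def lids(f,box):
    x0,y0,x1,y1=box; im=f["pixels"][y0:y1,x0:x1]; hsv=cv2.cvtColor(im,cv2.COLOR_BGR2HSV)
    m=(hsv[...,1]<45)&(hsv[...,2]>150)
    return [(c+[x0,y0],s) for c,s in blobs(m)]
def yellow(f):
    hsv=cv2.cvtColor(f["pixels"],cv2.COLOR_BGR2HSV); m=cv2.inRange(hsv,(24,180,120),(34,255,255))
    return max(blobs(m),key=lambda b:b[1][4])
def quad(m,f,z):
    m=cv2.morphologyEx(m.astype(np.uint8),cv2.MORPH_OPEN,np.ones((3,3)))
    c=max(cv2.findContours(m,0,2)[0],key=cv2.contourArea)
    P=onplane(f,c.reshape(-1,2),z)[:,:2]*1000
    r=cv2.minAreaRect(P.astype(np.float32)); return r,cv2.boundingRect(c)
E
python3 - <<'E'
from meas import *
np.set_printoptions(precision=4,suppress=True)
t=cam("top");s=cam("side")
T=lids(t,(135,140,220,255));S=lids(s,(160,140,270,200))
print([(c.round(1),b[2:]) for c,b in T]);print([(c.round(1),b[2:]) for c,b in S])
for c,b in T:
    L=onplane(t,[c],.111)[0]; print("lid plane",L,"proj side",proj(s,[L])[0])
    for d,_ in S:
        P,g=tri(t,c,s,d)
        if g<.015: print("  tri",P,g)
y,ys=yellow(t)[0],yellow(s)[0]; print("cap",y,ys,onplane(t,[y],.105),tri(t,y,s,ys))
h=cv2.cvtColor(t["pixels"],cv2.COLOR_BGR2HSV)
m=np.zeros(h.shape[:2],bool);m[135:260,130:225]=1
print("crate",quad(m&(h[...,1]>110)&(h[...,0]<20),t,.045))
m[:]=0;m[108:190,292:380]=1
print("tray",quad(m&(((h[...,0]>8)&(h[...,0]<40)&(h[...,1]>25)&(h[...,2]>140))),t,.034))
m[:]=0;m[95:235,285:385]=1
g=m&(h[...,2]<95)
print("px",h[215,330],h[215,297],h[200,315],h[192,331],h[191,331],h[120,320],h[150,296],h[240,300])
# packet top
k=h[215:245,175:205]; print("packet px",k[13,15],h[200,190])
E
```

```text
[(array([193.1, 166.1]), array([ 15,  15, 172], dtype=int32)), (array([159.4, 196.6]), array([ 14,  14, 165], dtype=int32)), (array([157.1, 228.5]), array([ 15,  14, 168], dtype=int32))]
[(array([201.1, 153.9]), array([12,  5, 49], dtype=int32)), (array([240.2, 154.8]), array([13,  7, 70], dtype=int32)), (array([169.6, 162.5]), array([ 24,  13, 120], dtype=int32))]
lid plane [0.6017 0.1963 0.111 ] proj side [239.4799 154.4838]
  tri [0.603  0.1956 0.1095] 0.0027264313461877643
lid plane [0.5007 0.3028 0.111 ] proj side [200.6479 153.4088]
  tri [0.5014 0.3028 0.1085] 0.0014744937661397414
lid plane [0.3977 0.3071 0.111 ] proj side [176.2775 161.8747]
cap [354.6847 161.6802] [362.0138 214.7655] [[ 0.6263 -0.3291  0.105 ]] (array([ 0.6278, -0.3311,  0.1018]), np.float64(0.0033192855494814017))
crate (((503.2218017578125, 256.13433837890625), (237.35269165039062, 334.1872253417969), 88.24968719482422), (139, 147, 76, 102))
tray (((673.1419677734375, -280.2020568847656), (220.95191955566406, 218.5410919189453), 81.7331771850586), (301, 115, 72, 71))
px [  5  15 101] [  0   7 107] [ 6 13 97] [ 22  30 197] [ 20  31 163] [ 27  34 216] [ 18  33 138] [ 18  34 137]
packet px [ 16 154 167] [ 14 185 167]
```

Measured heights match the text: lids at about 0.109–0.111 m and the cap at about 0.102–0.105 m. The crate is at (0.503, 0.256) with yaw about -0.03. The tray is at (0.673, -0.280) with yaw about -0.145. I'll check the handle and the packet, then pull.

```bash
cat >> h.py <<'E'
def rv(a):
    y=np.array([np.cos(a),np.sin(a),0]);z=np.array([0,0,-1.]);x=np.cross(y,z)
    return cv2.Rodrigues(np.c_[x,y,z])[0].ravel()
def att(p,a):
    "orientation closing along angle a, of the two half turns the nearer one"
    q=np.array(env.read_state()["q"]);best=None
    for b in(a,a+np.pi):
        j=solver.ik(np.array(p,float),rv(b))
        if j is not None:
            d=np.abs(np.array(j)-q).max()+ .3*abs(j[6])
            if best is None or d<best[0]: best=(d,rv(b))
    if best is None: raise RuntimeError(f"no ik {p} {a}")
    return best[1]
E
python3 - <<'E'
from meas import *
np.set_printoptions(precision=4,suppress=True)
t=cam("top");s=cam("side")
u=np.array([np.cos(.145),-np.sin(.145)]);v=np.array([u[1]*-1,u[0]])
c=np.array([.6731,-.2802]);g=c-.15*u
E=[[*(g+k*.055*v),.084] for k in(1,0,-1)]
print("exp ends top",proj(t,E),"side",proj(s,E))
h=cv2.cvtColor(t["pixels"],cv2.COLOR_BGR2HSV)
m=np.zeros(h.shape[:2],bool);m[187:200,319:347]=1
ys,xs=np.where(m&(h[...,2]>145)); P=onplane(t,np.c_[xs,ys],.084)
pf=np.polyfit(P[:,1],P[:,0],1);print("bar n",len(xs),"x at g.y",np.polyval(pf,g[1]),"exp",g,"yaw",-np.arctan(pf[0]))
# floor cells (white, low sat) quad centre at z=.02
sub=(h[...,1]<50)&(h[...,2]>190);m[:]=0;m[112:190,296:376]=1
for b,st in blobs(sub&m,60): print("cell",onplane(t,[b],.02)[0],st[4])
# packet top by hue difference: lower saturation than floor
m[:]=0;m[215:242,172:208]=1
for b,st in blobs(m&(h[...,1]<168)&(h[...,1]>100)&(h[...,2]>140),40): print("packet",onplane(t,[b],.092)[0],st[2:])
# side bar check
hs=cv2.cvtColor(s["pixels"],cv2.COLOR_BGR2HSV)
for p in((.46,-.25,.3),(.366,-.235,.1)):
  print(att(p,-.145))
E
```

```text
exp ends top [[315.1819 190.0855]
 [331.7372 192.7981]
 [348.3126 195.514 ]] side [[306.593  214.0148]
 [318.6986 223.17  ]
 [331.687  232.9918]]
bar n 88 x at g.y 0.5280753395118832 exp [ 0.5247 -0.2585] yaw -0.08266265655950156
cell [ 0.7351 -0.2336  0.02  ] 717
cell [ 0.7207 -0.3374  0.02  ] 718
cell [ 0.6308 -0.2199  0.02  ] 741
cell [ 0.5848 -0.3227  0.02  ] 232
packet [0.4035 0.2015 0.092 ] [ 18  18 220]
[2.3765 2.0547 0.    ]
[2.3765 2.0547 0.    ]
```

```bash
cat >> h.py <<'E'
YAW=-.137; U=np.array([np.cos(YAW),np.sin(YAW)]); V=np.array([-U[1],U[0]])
def p3(xy,z): return np.array([xy[0],xy[1],z])
E
python3 - <<'E'
from h import *
g=np.array([.526,-.2585]); end=p3(g-.168*U,.084)
a=att(p3(g,.25),YAW); print(solver.ik(end,a) is not None)
gripper_to(.087)
p=env.read_state()["tcp_pos"]; env.line_to(p3(p,.32),speed=.3)
env.move_ptp(p3((.48,.05),.33),a)
env.move_ptp(p3(g,.22),a)
print("touch",env.line_to(p3(g,.084),speed=.1,contact_N=8))
gripper_to(0); s=env.read_state();print(s["finger_gap"],s["finger_force"],s["tcp_pos"])
print("stop",env.line_to(end,speed=.06,contact_N=25)); s=env.read_state();print(s["tcp_pos"],s["force"],s["time"])
f=cam("top");cv2.imwrite("pics/t1.png",f["pixels"][80:300,120:420])
E
```

```text
True
touch False
0.00032786045501458446 0.0 [ 0.5260124  -0.2585081   0.08400318]
stop False
[ 0.35972627 -0.2356141   0.08399949] [0.1954712  1.39070177 0.61886891] 10.6333
```

View pics/t1.png

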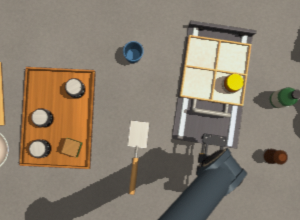

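The grasp missed: the gap closed to 0 and the tray hasn't moved, with the handle still near (332,193). I'll look closer.

```bash
python3 - <<'E'
from h import *
r=lambda im:cv2.resize(im,(400,400),interpolation=cv2.INTER_NEAREST)
t=cam("top");s=cam("side")
T=t["pixels"].copy();S=s["pixels"].copy()
u=env.read_state();print(u["ee_rot"],u["finger_gap"],u["q"])
tp=u["tcp_pos"]; print(proj(t,[tp]),proj(s,[tp]))
for k in(1,0,-1):
  X=p3(np.array([.526,-.2585])+k*.055*V,.084)
  print(proj(t,[X])[0],proj(s,[X])[0])
cv2.imwrite("pics/t2.png",np.hstack([r(T[160:260,280:380]),r(S[180:280,240:340])]))
E
```

```text
[ 2.36820523e+00  2.06419929e+00 -9.62031221e-05] 0.0003640320217954501 [-0.26075273  0.319323    0.89518154  2.24680764 -0.37739945  0.72690593
  0.75998497]
[[324.3785673  243.17410411]] [[272.24706164 244.56784632]]
[315.15743133 189.81475095] [306.77025462 213.88421959]
[331.7317564  192.39513668] [318.99041707 222.97808065]
[348.3255689  194.97851963] [332.09645866 232.73017816]
```

View pics/t2.png

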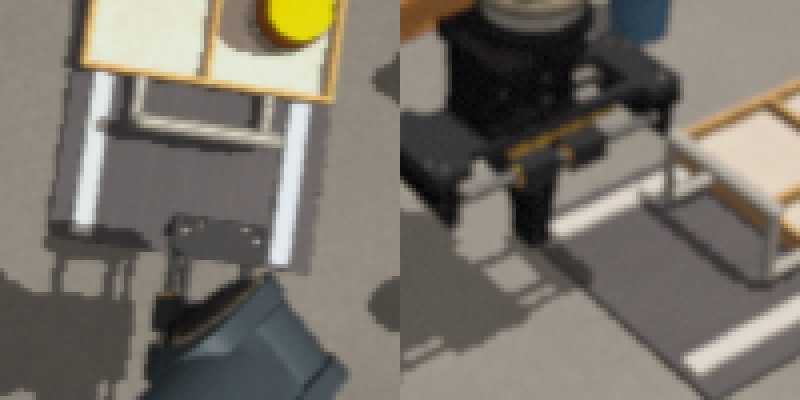

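The handle is where I measured it, at side pixels (310,214)–(332,231). The closed fingertips, though, show at about side (274,240), above the projected TCP at row 244.6, when they should be below it. I'll measure the real fingertip height.

```bash
python3 - <<'E'
from h import *
s=cam("side");t=cam("top");u=env.read_state();tp=np.array(u["tcp_pos"]);print(env.nose_length)
for z in(.045,.065,.084,.1,.12): print(z,proj(s,[p3(tp,z)])[0],proj(t,[p3(tp,z)])[0])
# rise and look at the fingers in the open in both views
env.line_to(p3((.42,-.1),.25),speed=.2);gripper_to(.087)
u=env.read_state();tp=np.array(u["tcp_pos"])
s=cam("side")
print(tp,proj(s,[tp,tp-[0,0,.019]]))
x,y=proj(s,[tp])[0].astype(int)
cv2.imwrite("pics/t3.png",cv2.resize(s["pixels"][y-50:y+50,x-60:x+60],(720,600),interpolation=cv2.INTER_NEAREST));print(x-60,y-50)
E
```

```text
0.019
0.045 [272.14022881 255.44020262] [322.61585643 242.65509258]
0.065 [272.18699756 249.91784339] [323.50723752 242.92464642]
0.084 [272.23244458 244.57043107] [324.37448565 243.18690303]
0.1 [272.27151016 239.98862465] [325.12077508 243.41258209]
0.12 [272.32139863 234.15711448] [326.07489144 243.70110893]
[ 0.42001016 -0.09999978  0.25000587] [[254.82942114 165.88114956]
 [254.94529871 171.79235815]]
194 115
```

View pics/t3.png

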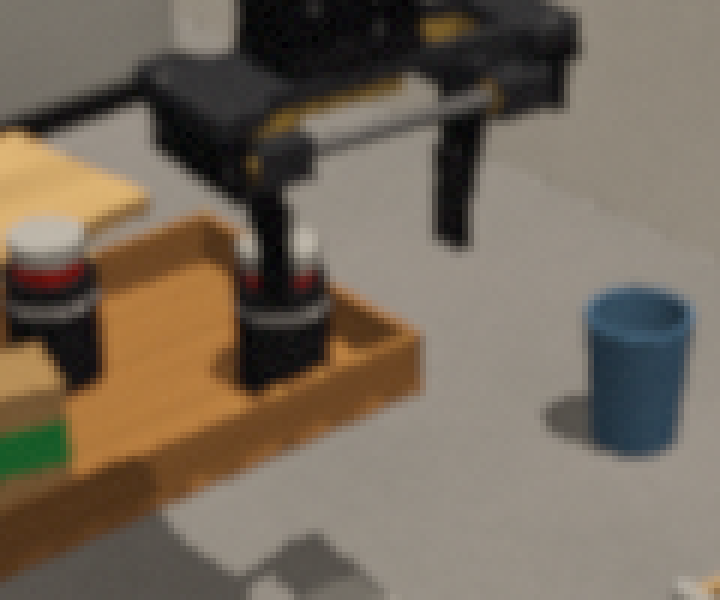

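The fingers' lower ends are at about side (254.7,160.4), but (254.9,171.8) was expected. So the tips sit about 36 mm higher than reported. I'll confirm by touching a clear spot on the worktop.

```bash
python3 - <<'E'
from h import *
gripper_to(0)
env.line_to(p3((.42,-.1),.06),speed=.15)
print(env.line_to(p3((.42,-.1),-.03),speed=.02,contact_N=5))
u=env.read_state();tp=np.array(u["tcp_pos"]);print(tp,u["force"],u["time"])
s=cam("side");q=proj(s,[p3(tp,0)])[0];print(q)
x,y=q.astype(int)
cv2.imwrite("pics/t4.png",cv2.resize(s["pixels"][y-35:y+15,x-30:x+30],(720,600),interpolation=cv2.INTER_NEAREST));print(x-30,y-35)
env.line_to(p3((.42,-.1),.1),speed=.15)
E
```

```text
True
[ 0.42011186 -0.09996955 -0.01970042] [-0.75755049  1.57892683  6.50178139] 20.0833
[256.21126918 235.77463783]
226 200
```

View pics/t4.png

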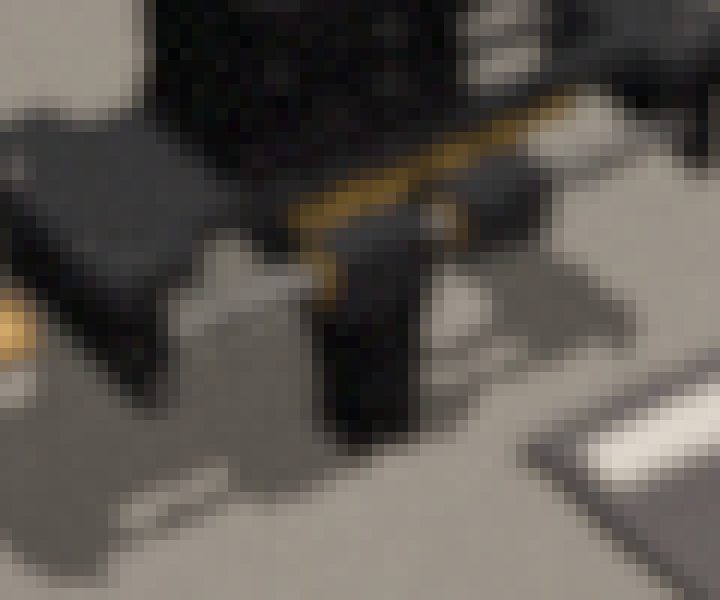

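The worktop contact confirms it: touch came at reported z = -0.0197 instead of +0.019. The true grasp point is therefore 38.7 mm above the reported TCP. In the picture the tip is at (256.4,236.2), matching the expected (256.2,235.8), so xy is correct. I'll put the offset in my helpers and pull again.

```bash
cat >> h.py <<'E'
DZ=.0387   # true grasp point is this far above the reported TCP (worktop touch)
def line(xy,z,speed=.15,contact=None,a=None):
    return env.line_to(p3(xy,z-DZ),a,speed,contact)
def ptp(xy,z,a): env.move_ptp(p3(xy,z-DZ),a)
def tcp():
    p=np.array(env.read_state()["tcp_pos"]); p[2]+=DZ; return p
E
python3 - <<'E'
from h import *
g=np.array([.526,-.2585])
a=att(p3(g,.2),YAW); print(solver.ik(p3(g-.168*U,.084-DZ),a) is not None)
gripper_to(.087); line(tcp()[:2],.24,.25)
ptp(g,.2,a)
print("touch",line(g,.084,.1,8))
gripper_to(0); s=env.read_state();print(s["finger_gap"],s["finger_force"],tcp())
if s["finger_gap"]>.008:
    print("stop",line(g-.168*U,.084,.06,25)); s=env.read_state();print(tcp(),(g-tcp()[:2])@U,s["force"],s["time"])
E
```

```text
True
touch False
0.012839644280415261 29.99703884124756 [ 0.52684046 -0.25864056  0.08411422]
stop True
[ 0.3930253  -0.24090075  0.0840604 ] 0.13413230755912595 [ 2.1557124  -1.58004853 -2.69445263] 28.4667
```

```bash
python3 - <<'E'
from h import *
g=np.array([.526,-.2585])
print(env.read_state()["finger_gap"])
print("stop",line(g-.168*U,.084,.04,35)); s=env.read_state();print(tcp(),(g-tcp()[:2])@U,s["force"],s["finger_gap"])
gripper_to(.05);line(tcp()[:2],.26,.25)
line((.42,0),.3,.3)
f=cam("top");cv2.imwrite("pics/t5.png",cv2.resize(f["pixels"][80:300,120:420],(750,550)))
E
```

```text
0.013298691304509058
stop True
[ 0.39348519 -0.24121182  0.08410671] 0.13363424846832161 [ 1.46093029 -1.82442117 -3.48777148] 0.012657114758914186
```

View pics/t5.png

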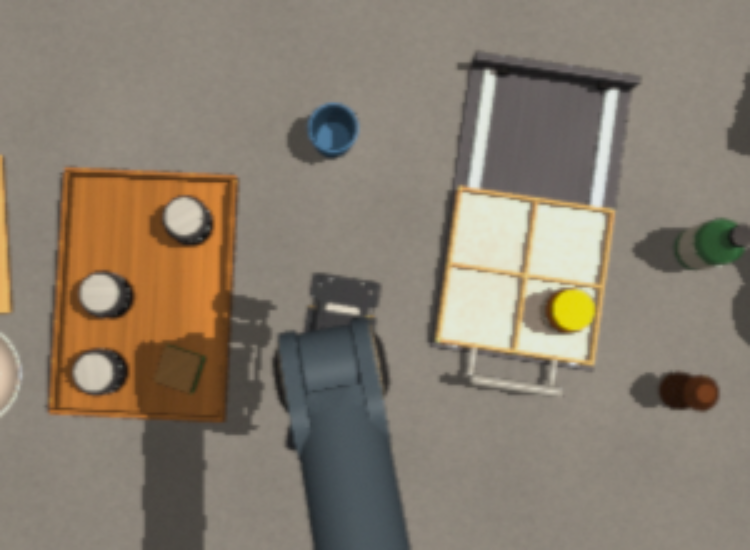

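The tray is against a hard stop and flush with the front of the plate, so it must have started about 26 mm out. Its cross is near crop (525,272) and the jar at (572,311). The canisters haven't moved. Next I'll measure the tray.

```bash
cat >> meas.py <<'E'
def cells(t):
    h=cv2.cvtColor(t["pixels"],cv2.COLOR_BGR2HSV)
    m=np.zeros(h.shape[:2],bool);m[153:232,290:370]=1
    return [(onplane(t,[b],.02)[0],st[4]) for b,st in blobs(m&(h[...,1]<50)&(h[...,2]>190),100)]
def cans(t): return [onplane(t,[c],.111)[0] for c,b in lids(t,(135,140,220,255)) if b[4]>90]
E
python3 - <<'E'
from meas import *
np.set_printoptions(precision=4,suppress=True)
t=cam("top");s=cam("side")
for c in cells(t):print(c)
h=cv2.cvtColor(t["pixels"],cv2.COLOR_BGR2HSV)
m=np.zeros(h.shape[:2],bool);m[150:226,290:372]=1
print("tray",quad(m&(((h[...,0]>8)&(h[...,0]<40)&(h[...,1]>25)&(h[...,2]>150))),t,.034))
y,ys=yellow(t)[0],yellow(s)[0];print("jar",onplane(t,[y],.105),tri(t,y,s,ys));print(cans(t))
# plate rear stop top edge front face vs tray: back-stop dark pixels
m[:]=0;m[98:118,300:380]=1
print("backstop",quad(m&(h[...,2]<70),t,.055))
E
```

```text
(array([ 0.5979, -0.215 ,  0.02  ]), np.int32(755))
(array([ 0.5836, -0.319 ,  0.02  ]), np.int32(755))
(array([ 0.4934, -0.201 ,  0.02  ]), np.int32(771))
(array([ 0.447 , -0.3028,  0.02  ]), np.int32(245))
tray (((538.4768676757812, -261.619384765625), (217.8655548095703, 216.61941528320312), 82.34364318847656), (295, 154, 68, 65))
jar [[ 0.4895 -0.3103  0.105 ]] (array([ 0.4907, -0.3122,  0.1013]), np.float64(0.0032032664808616944))
[array([0.6019, 0.1964, 0.111 ]), array([0.5006, 0.3033, 0.111 ]), array([0.3977, 0.3074, 0.111 ])]
backstop (((805.1127319335938, -288.99951171875), (218.63059997558594, 20.532583236694336), 82.30449676513672), (308, 104, 65, 13))
```

```bash
cat > task.py <<'E'
from meas import *
C=np.array([.538,-.2608]); CY=-.03
def comp(i,j): return C+.0535*i*U+.0535*j*V      # i=+1 rear, j=+1 left
def pick(xy,zfloor,hgrip,ang):
    gripper_to(.087)
    ptp(xy,.24,att(p3(xy,.2),ang))
    hit=line(xy,zfloor+hgrip,.12,8)
    gripper_to(0); s=env.read_state(); print("pick hit",hit,"gap",round(s["finger_gap"],4),"z",tcp()[2].round(4))
    assert .05<s["finger_gap"]<.075
    line(xy,.24,.2)
def put(xy,zfloor,hgrip,ang):
    a=att(p3(xy,.2),ang); ptp(xy,.24,a)
    line(xy,zfloor+hgrip+.02,.15)
    hit=line(xy,zfloor+hgrip-.004,.03,5); z=tcp()[2]
    print("put hit",hit,"z",z.round(4),"gap",round(env.read_state()["finger_gap"],4))
    gripper_to(.087); line(xy,.24,.2)
def press(xy):
    gripper_to(0); line(xy,.165,.2)
    hit=line(xy,.122,.025,18); s=env.read_state()
    print("press hit",hit,"lid z",(tcp()[2]-.019).round(4),"F",s["force"].round(1) if hasattr(s["force"],"round") else s["force"])
    line(xy,.22,.2)
E
python3 - <<'E'
from task import *
A=cans(cam("top"))[0][:2];print(A)
pick(A,.007,.063,np.pi/2+CY)
put(comp(1,1),.02,.063,np.pi/2+YAW)
press(comp(1,1))
print(env.read_state()["time"])
line((.42,0),.3,.3)
t=cam("top");s=cam("side")
print(cans(t))
cv2.imwrite("pics/t6.png",np.hstack([cv2.resize(t["pixels"][90:240,135:375],(480,300)),cv2.resize(s["pixels"][130:280,250:410],(320,300))]))
E
```

```text
[0.60194381 0.19638467]
pick hit False gap 0.0618 z 0.0701
put hit True z 0.083 gap 0.0612
press hit True lid z 0.112 F [-0.7  1.3  4.7]
46.0833
[array([0.50059342, 0.30333955, 0.111     ]), array([0.42024996, 0.28926248, 0.111     ])]
```

View pics/t6.png

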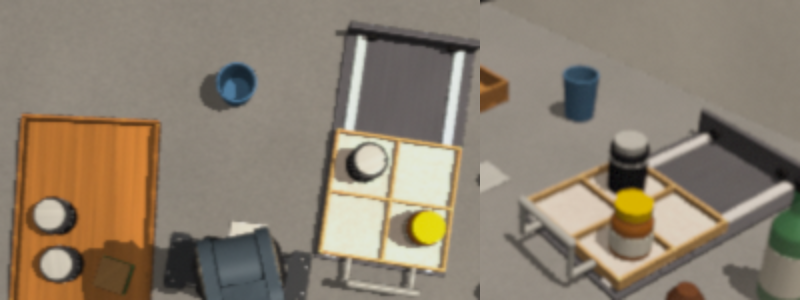

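Can A is upright in the rear left compartment with its lid at 0.112 m, fully down. The front crate canister has been knocked to (0.420, 0.289). I'll move the jar next, then B, then the knocked one, closing along x on that one to stay clear of the packet.

```bash
python3 - <<'E'
from task import *
y=yellow(cam("top"))[0]; J=onplane(cam("top"),[y],.105)[0][:2];print(J)
pick(J,.02,.045,np.pi/2+YAW)
put(np.array([.582,.2136]),.007,.045,CY)
line((.46,-.02),.3,.3)
K=cans(cam("top"));print(K);B=max(K,key=lambda k:k[0])[:2]
B=[k[:2] for k in K if k[1]>.25 and k[0]>.45][0]
pick(B,.007,.063,np.pi/2+CY)
put(comp(1,-1),.02,.063,np.pi/2+YAW)
press(comp(1,-1))
print(env.read_state()["time"])
line((.42,0),.3,.3)
t=cam("top");s=cam("side")
print(cans(t))
cv2.imwrite("pics/t7.png",np.vstack([cv2.resize(t["pixels"][90:240,135:375],(480,300)),np.hstack([cv2.resize(s["pixels"][130:280,250:410],(240,225)),cv2.resize(s["pixels"][120:230,145:275],(240,225))])]))
E
```

```text
[ 0.49011952 -0.30993085]
pick hit False gap 0.0609 z 0.0652
put hit True z 0.0521 gap 0.0611
[array([0.50059342, 0.30333955, 0.111     ]), array([0.42033384, 0.28937444, 0.111     ])]
pick hit False gap 0.0612 z 0.0701
put hit True z 0.0831 gap 0.0613
press hit True lid z 0.1121 F [-0.  -0.1  4.2]
75.1083
[array([0.42024996, 0.28926248, 0.111     ])]
```

View pics/t7.png

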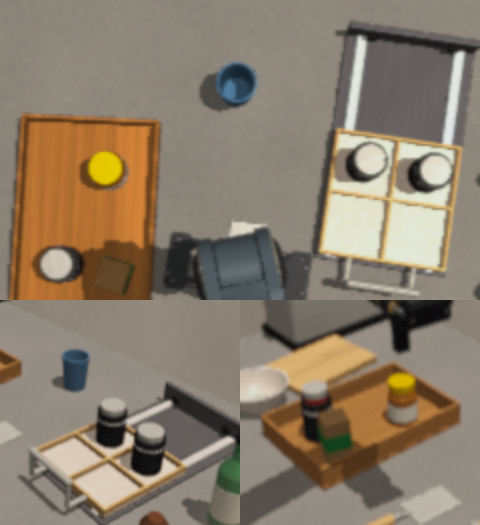

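The jar stands in the crate, and both rear canisters are upright with their lids down. Now the last canister.

```bash
python3 - <<'E'
from task import *
K=cans(cam("top"));B=K[0][:2];print(K)
pick(B,.007,.063,CY)
put(comp(-1,1),.02,.063,np.pi/2+YAW)
press(comp(-1,1))
print(env.read_state()["time"])
line((.42,0),.3,.3)
t=cam("top");s=cam("side")
print(lids(t,(290,140,370,230)))
cv2.imwrite("pics/t8.png",np.vstack([cv2.resize(t["pixels"][90:240,135:375],(480,300)),np.hstack([cv2.resize(s["pixels"][160:265,270:382],(240,225)),cv2.resize(s["pixels"][120:230,145:275],(240,225))])]))
E
```

```text
[array([0.42024996, 0.28926248, 0.111     ])]
pick hit False gap 0.0613 z 0.0703
put hit True z 0.0831 gap 0.0616
press hit True lid z 0.112 F [-0.7  0.9  5.8]
92.7833
[(array([310.23076923, 146.85897436]), array([17,  0,  7, 15, 78], dtype=int32)), (array([359.56302521, 150.53781513]), array([ 66,   0,   8,  22, 119], dtype=int32)), (array([318.70318725, 171.43824701]), array([ 12,  17,  30,  31, 502], dtype=int32)), (array([349.68807339, 170.39755352]), array([ 45,  21,  27,  21, 327], dtype=int32)), (array([347.50993377, 187.29801325]), array([ 42,  42,  28,  10, 151], dtype=int32)), (array([314.24277457, 201.30250482]), array([  7,  47,  30,  31, 519], dtype=int32)), (array([342.38541667, 206.78515625]), array([ 38,  51,  30,  32, 768], dtype=int32)), (array([308.76923077, 223.65384615]), array([17, 79,  4, 10, 26], dtype=int32)), (array([341.2, 226.8]), array([50, 84,  3,  6, 15], dtype=int32))]
```

View pics/t8.png

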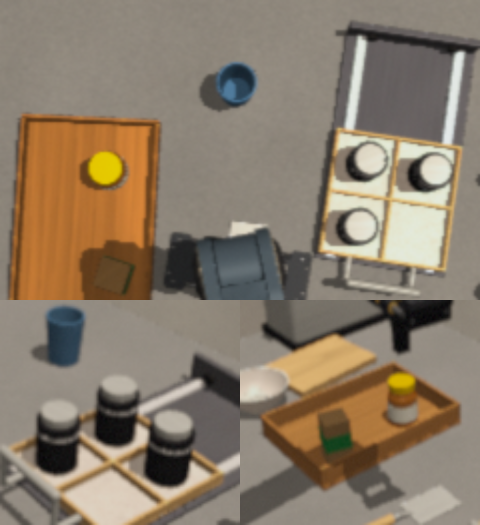

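All three canisters stand in their own compartments with no red rings showing. The jar and packet are upright in the crate. Now I'll push the tray home.

```bash
python3 - <<'E'
from task import *
g=np.array([.3937,-.241]); gripper_to(.06)
ptp(g,.24,att(p3(g,.2),YAW))
print("touch",line(g,.084,.1,8)); gripper_to(0);print(env.read_state()["finger_gap"])
g=tcp()[:2]
print("stop",line(g+.172*U,.084,.05,25)); s=env.read_state();print((tcp()[:2]-g)@U,s["force"],s["time"])
E
```

```text
touch False
0.012905834576994445
stop True
0.1583012534735074 [-0.95899644  0.83318446  5.43781953] 101.7583
```

```bash
python3 - <<'E'
from task import *
g=tcp()[:2]
print("stop",line(g+.012*U,.084,.02,30),(tcp()[:2]-g)@U,env.read_state()["finger_gap"])
env.wait(.3); gripper_to(.06); line(tcp()[:2],.26,.2); line((.42,0),.3,.3); env.wait(.3)
t=cam("top");s=cam("side")
cv2.imwrite("pics/t9.png",np.vstack([cv2.resize(t["pixels"][90:240,135:375],(480,300)),np.hstack([cv2.resize(s["pixels"][150:275,270:400],(240,225)),cv2.resize(s["pixels"][120:230,145:275],(240,225))])]))
E
```

```text
stop True -0.0008142520554220008 0.012961172850287497Traceback (most recent call last):
  File "<stdin>", line 4, in <module>
  File "h.py", line 36, in line
    return env.line_to(p3(xy,z-DZ),a,speed,contact)
           ~~~~~~~~~~~^^^^^^^^^^^^^^^^^^^^^^^^^^^^^
rig.IKError: the arm cannot follow that straight line within its joint ranges
```

```bash
python3 - <<'E'
from task import *
print(tcp(),env.read_state()["q"])
p=tcp()
if p[2]<.2: line(p[:2],.2,.2)
q=np.array([.45,0]); ptp(q,.3,att(p3(q,.26),YAW)); env.wait(.3)
t=cam("top");s=cam("side")
cv2.imwrite("pics/t9.png",np.vstack([cv2.resize(t["pixels"][90:240,135:375],(480,300)),np.hstack([cv2.resize(s["pixels"][150:275,270:400],(240,225)),cv2.resize(s["pixels"][120:230,145:275],(240,225))])]))
E
```

```text
[ 0.54761314 -0.26072923  0.25881619] [-0.27897844  0.48872307  0.94010985  1.69195019 -0.41111382  1.21462612
 -2.5138729 ]
```

View pics/t9.png

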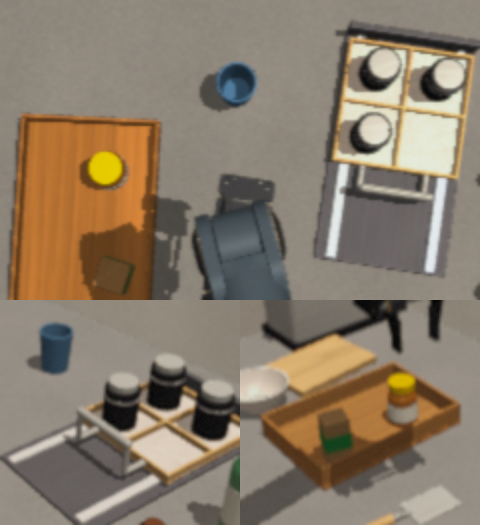

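The tray is home against the back stop. All three canisters are upright with lids down, the jar and packet stand in the crate, and the robot is clear. Handing in.

```bash
python3 -c "
from rig import *
print(env.read_state()['time'],close_job())"
```

```text
the job is handed in; nothing more can be done
106.8917 None
```

The job was handed in at 106.9 s of 210 s with the tray against its rear stop, all three canisters upright in their own compartments with lids pressed down, and the jar and packet standing in the crate; `close_job` returned no verdict.

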